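# Tighten the loose battery vent plug with the preset torque driver

## Robot

A 6-joint arm with a two-finger parallel gripper is mounted at the origin on the work surface. World frame = base frame: x ahead of the robot, y to its left, z up, the work surface at z = 0. Lengths are in m, angles in degrees, forces in N, time in s.
With the tool pointing down it reaches from about 0.4 to 0.825 m from the base axis. Payload 7 kg.
Tool frame: the origin (TCP) lies midway between the tips of the shut fingers; the grasp point (between the pads) lies 19 mm behind it (ctrl.hold_point_z is the distance from the TCP to the grasp point, in m); z points along the fingers, x is the direction in which the jaws open and shut, and the axes are right-handed (so a half turn about z gives the same grasp; the last joint's range is limited). The gripper opens to 88 mm and grips with 3 to 60 N. Pads are 19 mm wide; open, the fingers measure 130 mm over their backs; the gripper's body (78 mm by 193 mm) begins 47 mm behind the grasp point.
Start: joints at [-60.785, 20.546, 0.682, 0, -70.136, -16.507], TCP at [0.148, -0.658, 0.227] pointing down, gripper open.
Joint ranges: [-176.03, 176.03], [-82.01, 121.73], [-58.28, 71.71], [-173.87, 95.51], [-174.79, -0.11], [-173.66, 173.66]. Speed limits (degrees/s): [136.94, 136.94, 172.46, 180, 180, 180].

## Interface

Orientations are given as [roll, pitch, yaw] about the fixed x, y, z axes, in that order (R = Rz(yaw) Ry(pitch) Rx(roll)).
In Python, from plant import ctrl gives the robot as it stands.
- The arm moves only by the tool apply_moves, never from a script. Its argument "motion" is a list of rows, each a list of 2 entries, a list of its own where there are three numbers: the shift along the world's x, y, z in cm, then the turn about the world's z in degrees. In form: [[[tx, ty, tz], roll], ...]. A call has 1 to 10 rows; each row is the pose to reach, as a shift and turn from the pose commanded when the call began; what a row does not reach only later rows make up. A row lasts 1/10 s, in which the tool goes at most 50 mm and 8.59 degrees, less where a joint would pass 70% of its speed; a pose out of reach is approached as far as the arm can. A call with a gripper value outside its range is refused whole. "hand" is the finger opening in cm, from 0 to 8.76, set as the call begins (left out, the last holds). The fingers move at their own pace and stop on an object; the grip force is fixed at half the most. Time passes only in rows, so rows that repeat a pose let the fingers close. It gives the time, the measured TCP pose, the force and the opening at its end, in the units of the state.
- ctrl.get_obs(): the state, without advancing time (a new reading comes with each control period).
- ctrl.snapshot(name): name is "side" or "top"; returns (picture, depth): 400x640x3 uint8, blue, green, red; 400x640 float32, m along the optical axis (not along the pixel's ray), 0 where there is no reading.
- ctrl.camera_model(name): a dict with "fx", "fy", "cx", "cy" (pixels), "cam_to_world" (4x4, takes a point from camera to world coordinates). Camera axes: x right, y down, z forward; pixel columns grow to the right and rows downward; lengths in m; the calibration is good to about 2 mm. A picture is of the moment at which its call begins. camera_model takes no time and is no camera call.
- ctrl.close_job(): hands the job in, once; it reports no verdict.
The state is a dict: "clock": time; "joint_pos": joint angles; "qvel": joint speeds; "tau": joint torques, N m; "tool_pos": TCP position; "orientation": TCP orientation; "force": force on the tool from outside, world axes, zero at the start; "moment": the same for the moment, N m; "opening": finger opening in m.
Only numpy, scipy, OpenCV 4.12 (cv2) and the standard library are available. Lean on these libraries where they do the work, as an engineer would, in place of code of your own. Each camera call takes 0.05 s, during which the arm holds its last target.

## Task

The battery on the bench has been topped up, but one of its six slotted vent plugs was left loose and stands proud of the other five. Take the preset torque driver (the square handle with the wide flat blade) out of the tool rack, seat its blade fully in that plug's slot and screw the plug clockwise right home, stopping at the first click, as soon as the driver's clutch slips. Then put the driver back upright in the rack hole it came from, leaving the other tools and the bottle undisturbed.

Things in the scene. Friction and masses are not known exactly. Their poses are not given: they have to be found in the camera images.
- driver_grip (a point): Preset torque driver: centre of its dark square handle (30 mm across flats, corners bevelled, flats 22 mm wide; 74 mm long). It stands in a rack hole, its 30 mm steel collar on the rack's top; this point is 55 mm above the collar's underside, 35 mm below the handle's top and 127 mm above the blade's end. z up the handle, x and y square to the flats. About 0.18 kg; round 8 mm shank.
- blade_tip (a point): Middle of the end edge of the driver's flat steel blade, on its axis 72 mm below the collar. Blade 15 mm wide (along x; 14 at the edge), 2.4 mm thick (along y; 1.6 at the edge). x starts in line with the handle's x. At its preset 0.30 N m the clutch lets the handle slip clockwise past the blade, torque staying there: first click at 0.08 rad of slip, second at 0.36. No slip anticlockwise.
- vent_slot (a point): The loose vent plug, any of the six: centre of its slot's mouth in the top of the light grey head (26 mm across, 7 mm high, like the rest). x along the slot, z up. Slot 20 mm long, ends closed, 4 mm wide (mouth bevelled to 5), 5 mm deep, any direction. Clockwise closes; it sinks 4 mm/rad, runs at 0.1 N m and meets its stop after 1.05 to 1.4 rad, its top then 169.6 to 171.1 mm above the bench.
- battery: Starter battery, fixed, grey case, near-black lid: 242 mm along its y, 175 along x, lid top 162 mm above the bench; origin under its centre, z up. Six plugs in a row along y, 34 mm to +x of the middle, at y = -90, -54, -18, 18, 54, 90 mm. Tight ones differ by up to 1.5 mm in height (seals); the loose one stands higher. Two lead posts, 159 mm high, near the -x edge at y = -86 and 86 mm.
- rack: Grey steel tool rack, fixed, 92 mm high, 66 mm along x and 226 mm along y (274 mm over its feet); origin at the centre of its underside. Its 4 mm thick top has three 22 mm square holes right through at y = -75, 0 and 75 mm, x = 0; each holds one tool, in any order.
- cross_driver: Bystander in the rack: cross-point screwdriver with waisted round grey handle, 29 mm thick and 76 mm high above the rack's top; origin on its axis at the rack's top.
- nut_driver: Bystander in the rack: nut driver with straight round dark grey handle, 27 mm thick and 66 mm high above the rack's top; origin on its axis at the rack's top.
- bottle_mid (a point): Bystander: closed white plastic bottle of water, 72 mm across and 190 mm high, standing on the bench; this point is at its middle, z up.
- wrench: Bystander: steel wrench lying on the bench beyond the battery and rack; origin under its middle.
Things that resemble listed ones, but are neither listed nor needed, are in the scene too. What is shaped like the part that bears driver_grip but red is not meant.

How it is judged (in metres and radians):
On the way, in this order (a step that is already met when the one before it is completed fails the run):
1. the driver's blade is fully seated in the loose plug's slot, the plug still loose (z of blade_tip in the frame of vent_slot below -0.0035 m and horizontal distance between blade_tip and vent_slot below 0.005 m and z of vent_slot in the frame of battery above 0.1725 m and angle between the x axis of driver_grip and the x axis of blade_tip, either way round below 0.05 rad), for 0.1 s.
2. with the blade still in the slot the plug is home and the clutch has clicked (z of blade_tip in the frame of vent_slot below -0.002 m and horizontal distance between blade_tip and vent_slot below 0.006 m and z of vent_slot in the frame of battery below 0.172 m and angle between the x axis of driver_grip and the x axis of blade_tip, either way round above 0.08 rad), for 0.1 s.
At the end, for the whole second after the job is handed in: The loose plug is home (its top under 172 mm above the bench), the clutch has clicked once, not twice (handle slipped 0.08 to 0.36 rad past the blade), and the driver stands upright (within 0.12 rad), released and at rest in the rack hole it came from (within 15 mm of where it stood) (z of vent_slot in the frame of battery below 0.172 m and angle between the x axis of driver_grip and the x axis of blade_tip, either way round above 0.08 rad and distance of driver_grip from where it was at the start of the episode below 0.015 m and angle between driver_grip's own z axis and vertical below 0.12 rad and linear speed of driver below 0.02 m/s); the robot touches nothing.
It fails at once if the driver is turned on to a second click, overtightening the plug (angle between the x axis of driver_grip and the x axis of blade_tip, either way round above 0.36 rad).
It fails at once if the clutch clicks before the loose plug is home, on a wrong plug or against something else (angle between the x axis of driver_grip and the x axis of blade_tip, either way round above 0.08 rad and z of vent_slot in the frame of battery above 0.1725 m).
It fails at once if another tool in the rack is pulled out or knocked (distance of any of cross_driver, nut_driver from where it was at the start of the episode above 0.02 m).
It fails at once if the bottle or the wrench on the bench is disturbed (distance of bottle_mid from where it was at the start of the episode above 0.03 m or distance of wrench from where it was at the start of the episode above 0.04 m).
It also fails if it takes over 72 s, if anything falls off the work surface, if the arm or the gripper's body presses on something with over 40 N, if the wrist force passes 120 N, or if a joint passes its speed limit or range.

## Working session

There is one attempt and no reset: what is moved stays moved. The work goes in short steps, Python scripts to look and compute and a tool call to move; the robot and the scene stay as the last step left them, time stands still between calls to the robot, and variables do not carry over. Pictures are saved under pics/ and viewed, and the job is handed in when it is done.

Besides the shell and the picture viewer there is one more tool, called after "Call:" as name(argument=value, ...), one argument or row to a line, values as JSON. apply_moves: Moves the arm, as the interface text tells. Its arguments: {"type":"object","properties":{"motion":{"type":"array"},"hand":{"type":"number"}},"required":["motion"]}

```bash
ls; mkdir -p pics
cat > h.py <<'E'
import numpy as np, cv2
from plant import ctrl
def snap(n,tag):
    p,d=ctrl.snapshot(n); np.savez('pics/%s.npz'%tag,p=p,d=d); cv2.imwrite('pics/%s.png'%tag,p); return p,d
def cloud(n,d):
    m=ctrl.camera_model(n); v,u=np.mgrid[0:400,0:640]
    P=np.stack([(u-m['cx'])/m['fx']*d,(v-m['cy'])/m['fy']*d,d],-1)
    T=np.array(m['cam_to_world']); return P@T[:3,:3].T+T[:3,3]
def proj(n,X):
    m=ctrl.camera_model(n);T=np.array(m['cam_to_world']);c=(np.array(X)-T[:3,3])@T[:3,:3]
    return c[...,0]/c[...,2]*m['fx']+m['cx'],c[...,1]/c[...,2]*m['fy']+m['cy']
def crop(p,u0,u1,v0,v1,s,name):
    cv2.imwrite('pics/%s.png'%name,cv2.resize(p[v0:v1,u0:u1],None,fx=s,fy=s,interpolation=cv2.INTER_CUBIC))
E
python3 - <<'E'
from h import *
for n in('side','top'):
    snap(n,n+'0'); m=ctrl.camera_model(n); print(n,m['fx'],np.round(m['cam_to_world'],3))
print(ctrl.get_obs(), ctrl.hold_point_z)
E
```

```text
pics
side 447.5979511598389 [[-0.888 -0.358  0.288  0.243]
 [-0.459  0.682 -0.569  0.681]
 [ 0.007 -0.638 -0.77   0.995]
 [ 0.     0.     0.     1.   ]]
top 367.1829045026317 [[-0.015 -0.996  0.088  0.488]
 [-1.     0.017  0.019  0.044]
 [-0.02  -0.087 -0.996  0.937]
 [ 0.     0.     0.     1.   ]]
{'clock': 0.1, 'joint_pos': array([-6.07835648e+01,  2.05880086e+01,  6.39812784e-01, -1.45775795e-02,
       -7.01371274e+01, -1.65070643e+01]), 'qvel': array([ 0.04048839, -0.06996693,  0.07495296,  0.09032114, -0.07139255,
       -0.07010277]), 'tau': array([-1.52602523e-03, -5.84161627e+01,  2.93753922e+01,  7.01563016e+00,
        1.02089092e-02, -5.86964052e-05]), 'tool_pos': array([ 0.14836703, -0.65805166,  0.22572468]), 'orientation': array([-1.79988895e+02, -8.57006841e-02,  1.02704399e+02]), 'force': array([ 0.65074211,  0.55970537, -0.17291351]), 'moment': array([-0.03483915, -0.01766295,  0.05909025]), 'opening': 0.08793867777034339} 0.0188
```

View pics/side0.png

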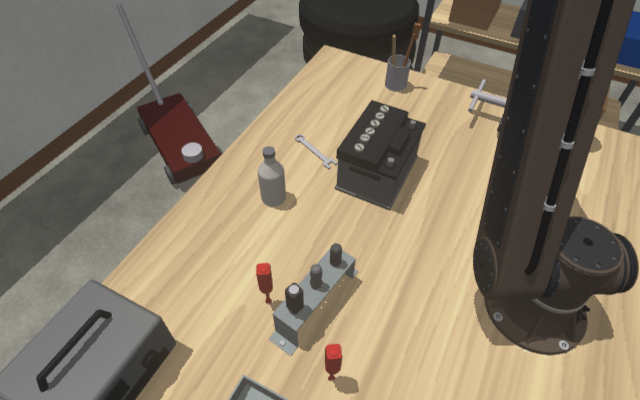

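View pics/top0.png

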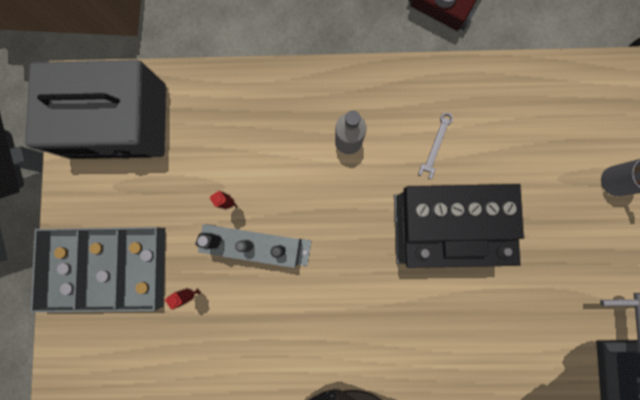

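Run:
```python
from h import *
a=np.load('pics/top0.npz');b=np.load('pics/side0.npz')
crop(a['p'],190,320,215,275,6,'t_rack');crop(a['p'],395,530,180,270,5.9,'t_bat')
crop(b['p'],260,365,230,350,5,'s_rack');crop(b['p'],330,430,95,165,8,'s_bat')
# batt plug heights
for n,D in(('top',a['d']),('side',b['d'])):
    C=cloud(n,D)
    if n=='top':
        for u in (423,441,458,475,493,510):
            w=C[204:215,u-5:u+6]; 
            z=w[...,2]; k=z>0.166; print(u,np.round(w[k].mean(0),4) if k.any() else None,np.round(np.percentile(z,[10,50,90]),4))
    m=(C[...,2]>0.1)&(C[...,2]<0.25)&(D>0)&(C[...,0]>0.3)&(C[...,0]<0.7)
    for lo,hi in((.05,.5),(-.4,-.1)):
        k=m&(C[...,1]>lo)&(C[...,1]<hi); print(n,k.sum(),C[k].min(0),C[k].max(0))
```

```text
423 [ 0.5436 -0.1461  0.17  ] [0.165  0.1699 0.1719]
441 [ 0.543  -0.1822  0.1742] [0.1701 0.1744 0.1762]
458 [ 0.5423 -0.216   0.178 ] [0.1648 0.1701 0.1722]
475 [ 0.5426 -0.2537  0.1707] [0.1659 0.1708 0.1727]
493 [ 0.5421 -0.2904  0.1707] [0.1643 0.1705 0.1727]
510 [ 0.5421 -0.3256  0.1708] [0.1633 0.1704 0.1728]
top 1392 [0.34294577 0.14959474 0.10008154] [0.59313542 0.39559367 0.18528502]
top 9811 [ 0.4217388  -0.35739115  0.10028676] [ 0.59753346 -0.11108807  0.17784795]
side 1776 [0.34050325 0.15253986 0.10000467] [0.6999941  0.49979245 0.18277098]
side 4669 [ 0.41837426 -0.35920931  0.1001255 ] [ 0.59482497 -0.10702722  0.17662621]
```

View pics/t_rack.png

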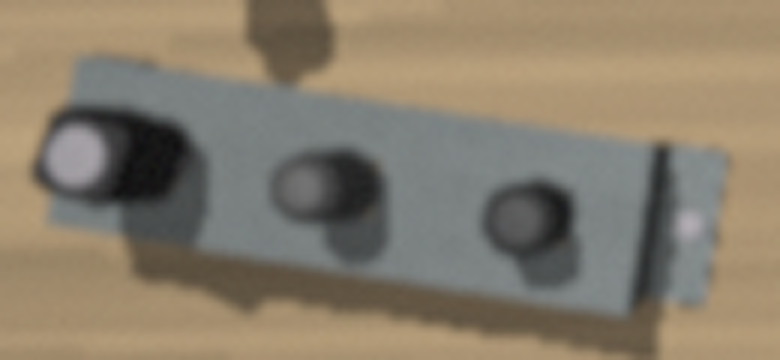

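View pics/t_bat.png

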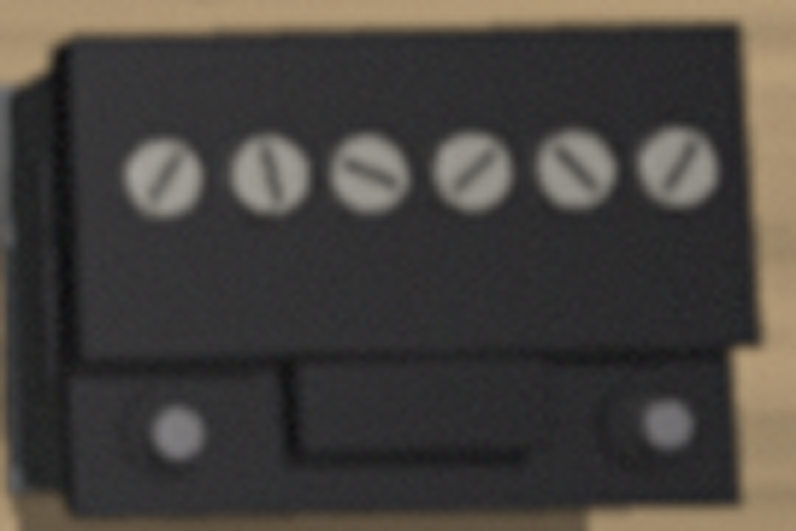

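View pics/s_rack.png

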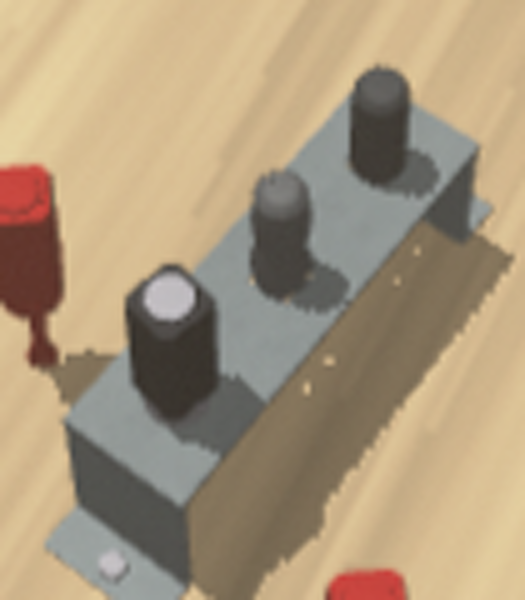

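View pics/s_bat.png

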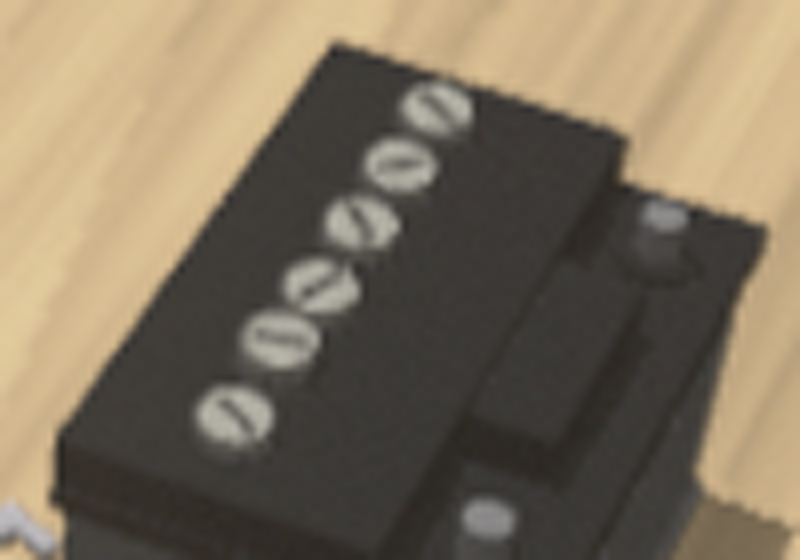

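Run:
```python
from h import *
for n in('top','side'):
    z=np.load('pics/%s0.npz'%n);p,d=z['p'],z['d'];C=cloud(n,d)
    g=cv2.cvtColor(p,cv2.COLOR_BGR2GRAY)
    # plug pixels: bright & battery area
    k=(g>110)&(C[...,0]>.5)&(C[...,0]<.58)&(C[...,1]<-.12)&(C[...,1]>-.36)&(C[...,2]>.15)
    N,L,S,Cn=cv2.connectedComponentsWithStats(cv2.morphologyEx(k.astype(np.uint8),cv2.MORPH_CLOSE,np.ones((3,3))),connectivity=4)
    print(n)
    for i in range(1,N):
        if S[i,4]<30: continue
        w=C[(L==i)]; e=C[cv2.erode((L==i).astype(np.uint8),np.ones((3,3)))>0]
        print(S[i],np.round(Cn[i],2),'med',np.round(np.median(w,0),4),'zer',np.round(np.median(e[:,2]),4),np.round(np.percentile(e[:,2],[10,90]),4))
    l=(C[...,2]>.155)&(C[...,2]<.166)&(C[...,0]>.4)&(C[...,0]<.62)&(C[...,1]<-.1)&(C[...,1]>-.38)
    print('lid z',np.median(C[l][:,2]), cv2.minAreaRect(C[l][:,:2].astype(np.float32)))
```

```text
top
[504 202  12  12 113] [509.41 207.77] med [ 0.5431 -0.3253  0.1707] zer 0.1706 [0.1665 0.1729]
[452 203  12  12 115] [457.16 208.84] med [ 0.5428 -0.2176  0.1703] zer 0.1702 [0.1656 0.1723]
[469 203  12  12 117] [474.59 208.48] med [ 0.5437 -0.2534  0.171 ] zer 0.1709 [0.1668 0.1732]
[487 203  12  12 113] [492.17 208.29] med [ 0.5432 -0.2892  0.1708] zer 0.1708 [0.1671 0.173 ]
[416 204  13  12 119] [422.21 209.62] med [ 0.5421 -0.145   0.1701] zer 0.1702 [0.1665 0.1719]
[435 204  12  12 118] [440.32 209.18] med [ 0.5429 -0.1819  0.1747] zer 0.1748 [0.1702 0.1762]
lid z 0.16237392926543337 ((0.521117091178894, -0.2359059453010559), (0.1523851901292801, 0.24329394102096558), 0.17161406576633453)
side
[360 105  29  36 268] [373.99 123.37] med [ 0.5423 -0.2506  0.1675] zer 0.1678 [0.1639 0.1717]
[355 143   9   8  56] [358.98 146.38] med [ 0.5421 -0.1466  0.1671] zer 0.1669 [0.1638 0.1685]
lid z 0.15932534495716755 ((0.5175348520278931, -0.23392687737941742), (0.152261883020401, 0.24617092311382294), 0.47470349073410034)
```

Run:
```python
from h import *
for n in('top','side'):
    z=np.load('pics/%s0.npz'%n);p,d=z['p'],z['d'];C=cloud(n,d)
    R=(C[...,0]>.3)&(C[...,0]<.62)&(C[...,1]<.42)&(C[...,1]>.12)
    k=R&(C[...,2]>.084)&(C[...,2]<.096)
    r=cv2.minAreaRect(C[k][:,:2].astype(np.float32)); print(n,'racktop',np.median(C[k][:,2]),r)
    k=R&(C[...,2]>.14)&(C[...,1]<.42)
    N,L,S,Cn=cv2.connectedComponentsWithStats(k.astype(np.uint8))
    for i in range(1,N):
        if S[i,4]<15: continue
        w=C[L==i]; zt=np.percentile(w[:,2],90)
        t=w[w[:,2]>zt-.006]
        print(S[i],'ztop',zt.round(4),'top med',np.median(t,0).round(4),'mid',((t.min(0)+t.max(0))/2).round(4),(t.max(0)-t.min(0)).round(4))
p=np.load('pics/top0.npz')['p'];crop(p,190,226,228,254,20,'t_drv')
p=np.load('pics/side0.npz')['p'];crop(p,280,310,278,318,14,'s_drv')
p=np.load('pics/top0.npz')['p'];crop(p,430,452,199,220,25,'t_plug')
```

```text
top racktop 0.09299066511618931 ((0.4846509099006653, 0.2728169560432434), (0.20256155729293823, 0.28940990567207336), 17.97477149963379)
[210 190  19  18 224] ztop 0.1637 top med [0.5751 0.2868 0.1611] mid [0.5754 0.2869 0.1621] [0.0345 0.0345 0.0088]
[195 232  23  17 291] ztop 0.1835 top med [0.4863 0.3096 0.1812] mid [0.4854 0.3106 0.1815] [0.0311 0.0329 0.0076]
[235 240  14  12 141] ztop 0.1695 top med [0.4728 0.236  0.1678] mid [0.4737 0.2363 0.1675] [0.023  0.0235 0.008 ]
[270 245  14  13 128] ztop 0.16 top med [0.461  0.1626 0.1581] mid [0.4608 0.1621 0.1585] [0.0212 0.0234 0.0085]
[165 291  21  19 252] ztop 0.164 top med [0.362  0.3778 0.1615] mid [0.3629 0.3779 0.162 ] [0.035  0.0353 0.0079]
side racktop 0.09003183187492336 ((0.42765742540359497, 0.2535184919834137), (0.23129107058048248, 0.2515714466571808), 70.50225067138672)
[330 244  12  13 119] ztop 0.1574 top med [0.4584 0.1651 0.1554] mid [0.4593 0.1651 0.1553] [0.0229 0.0206 0.0077]
[257 263  14  17 209] ztop 0.1606 top med [0.5722 0.2899 0.1587] mid [0.5716 0.2891 0.1596] [0.034  0.0345 0.0095]
[310 264  13  16 147] ztop 0.1669 top med [0.47   0.2389 0.165 ] mid [0.4708 0.2373 0.1653] [0.0224 0.0209 0.0087]
[285 283  19  24 328] ztop 0.1802 top med [0.4824 0.313  0.178 ] mid [0.4836 0.3124 0.1785] [0.0356 0.0346 0.0085]
[325 344  17  19 282] ztop 0.1611 top med [0.3586 0.3815 0.1583] mid [0.3592 0.3808 0.1594] [0.0346 0.0347 0.0085]
```

View pics/t_drv.png

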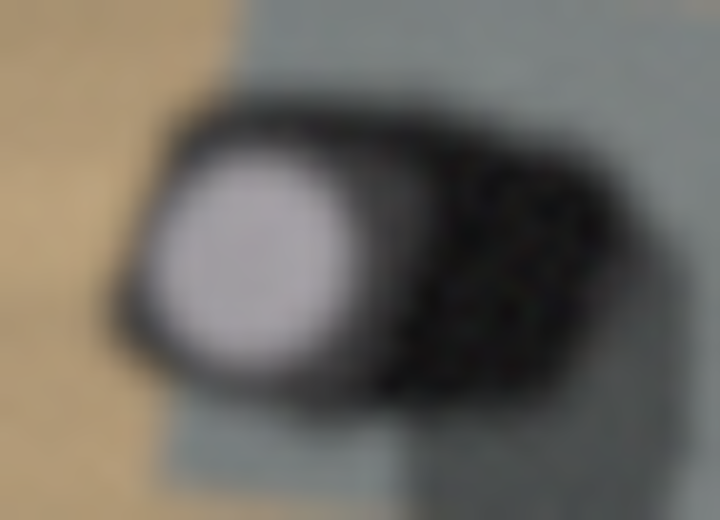

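View pics/s_drv.png

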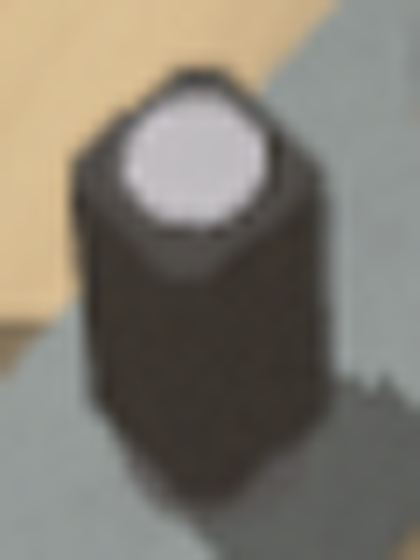

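View pics/t_plug.png

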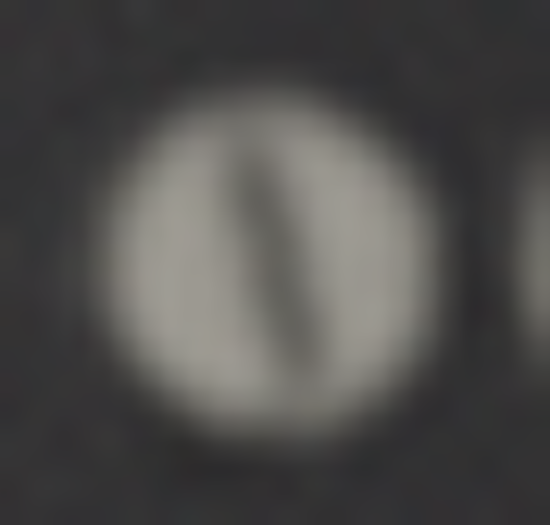

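```bash
cat > fit.py <<'E'
from h import *
from scipy.optimize import minimize
def octa(yaw):
    a,b=.015,.011
    P=np.array([[a,-b],[a,b],[b,a],[-b,a],[-a,b],[-a,-b],[-b,-a],[b,-a]])
    c,s=np.cos(yaw),np.sin(yaw); return P@np.array([[c,s],[-s,c]])
def fit(n,p,d,x0,y0,ztop=.182,zbot=.108,win=26):
    cu,cv=proj(n,[x0,y0,(ztop+zbot)/2]); cu,cv=int(cu),int(cv)
    g=cv2.cvtColor(p,cv2.COLOR_BGR2GRAY)[cv-win:cv+win,cu-win:cu+win]
    S=8
    G=cv2.resize(g,None,fx=S,fy=S,interpolation=cv2.INTER_CUBIC).astype(float)
    return cu,cv,G,S
def sil(n,x,y,yaw,ztop,zbot,cu,cv,win,S):
    o=octa(yaw)+[x,y]
    X=np.vstack([np.c_[o,np.full(8,ztop)],np.c_[o,np.full(8,zbot)]])
    u,v=proj(n,X); q=np.c_[(u-cu+win+.5)*S-.5,(v-cv+win+.5)*S-.5].astype(np.float32)
    return cv2.convexHull(q),q
E
python3 - <<'E'
from fit import *
for n,x,y in(('top',.4863,.3096),('side',.4824,.313)):
    z=np.load('pics/%s0.npz'%n);p=z['p']
    cu,cv,G,S=fit(n,p,None,x,y)
    Gx=cv2.GaussianBlur(G,(0,0),4)
    gx,gy=np.gradient(Gx); 
    best=[]
    for yaw in np.deg2rad(np.arange(-45,45,3)):
        def cost(t):
            h,q=sil(n,x+t[0],y+t[1],yaw,.182,.108,cu,cv,26,S)
            m=np.zeros(G.shape,np.uint8);cv2.fillPoly(m,[np.round(h*16).astype(np.int32)],255,cv2.LINE_AA,4)
            inn=cv2.erode(m,np.ones((9,9)))>0; rim=(cv2.dilate(m,np.ones((17,17)))>0)&(m==0); edge=(m>0)&~(cv2.erode(m,np.ones((17,17)))>0)
            return -(G[rim].mean()-G[edge].mean())
        r=min((minimize(cost,[a,b],method='Nelder-Mead',options=dict(initial_simplex=np.array([[a,b],[a+.002,b],[a,b+.002]]),xatol=1e-4,fatol=.05)) for a in(-.002,.002) for b in (-.002,.002)),key=lambda r:r.fun)
        best.append((r.fun,np.rad2deg(yaw),*(r.x+[x,y])))
    best.sort(); print(n); print(np.round(best[:7],4))
    f,yw,X,Y=best[0]
    h,q=sil(n,X,Y,np.deg2rad(yw),.182,.108,cu,cv,26,S)
    I=cv2.cvtColor(G.clip(0,255).astype(np.uint8),cv2.COLOR_GRAY2BGR);cv2.polylines(I,[np.round(h).astype(int)],True,(0,0,255),1);cv2.polylines(I,[np.round(q[:8]).astype(int)],True,(0,255,0),1)
    cv2.imwrite('pics/fit_%s.png'%n,I)
E
```

```text
Traceback (most recent call last):
  File "fit.py", line 16, in sil
    u,v=proj(n,X); q=np.c_[(u-cu+win+.5)*S-.5,(v-cv+win+.5)*S-.5].astype(np.float32)
        ~~~~^^^^^
  File "h.py", line 10, in proj
    m=ctrl.camera_model(n);T=np.array(m['cam_to_world']);c=(np.array(X)-T[:3,3])@T[:3,:3]
ValueError: time passes only in moves, steps and waits
```

Too many model reads; cache the model.

```bash
python3 - <<'E'
import json,numpy as np
from plant import ctrl
json.dump({n:{k:np.array(v).tolist() for k,v in ctrl.camera_model(n).items()} for n in('top','side')},open('cam.json','w'))
print(ctrl.get_obs()['clock'])
E
sed -i "s/ctrl.camera_model(n)/CAM[n]/; s/^from plant import ctrl/from plant import ctrl\nimport json;CAM=json.load(open('cam.json'))/" h.py
cat > f2.py <<'E'
from fit import *
import sys
def run(tag,guess,zt,zb,yaws,out=True,names=('top','side')):
  for n,(x,y) in zip(names,guess):
    z=np.load('pics/%s%s.npz'%(n,tag));p=z['p']
    cu,cv,G,S=fit(n,p,None,x,y,zt,zb)
    best=[]
    for yaw in np.deg2rad(yaws):
        def cost(t):
            h,q=sil(n,x+t[0],y+t[1],yaw,zt,zb,cu,cv,26,S)
            m=np.zeros(G.shape,np.uint8);cv2.fillPoly(m,[np.round(h*16).astype(np.int32)],255,cv2.LINE_AA,4)
            rim=(cv2.dilate(m,np.ones((17,17)))>0)&(m==0); edge=(m>0)&~(cv2.erode(m,np.ones((17,17)))>0)
            return -(G[rim].mean()-G[edge].mean())
        r=min((minimize(cost,[a,b],method='Nelder-Mead',options=dict(initial_simplex=np.array([[a,b],[a+.002,b],[a,b+.002]]),xatol=1e-4,fatol=.05)) for a in(-.002,.002) for b in (-.002,.002)),key=lambda r:r.fun)
        best.append((r.fun,np.rad2deg(yaw),*(r.x+[x,y])))
    best.sort(); print(n); print(np.round(best[:7],4))
    f,yw,X,Y=best[0]
    h,q=sil(n,X,Y,np.deg2rad(yw),zt,zb,cu,cv,26,S)
    I=cv2.cvtColor(G.clip(0,255).astype(np.uint8),cv2.COLOR_GRAY2BGR);cv2.polylines(I,[np.round(h).astype(int)],True,(0,0,255),1);cv2.polylines(I,[np.round(q[:8]).astype(int)],True,(0,255,0),1)
    cv2.imwrite('pics/fit_%s%s.png'%(n,tag),I)
E
python3 - <<'E'
from f2 import *
run('0',((.4863,.3096),(.4824,.313)),.182,.108,np.arange(-45,45,3))
a=cv2.imread('pics/fit_top0.png');b=cv2.imread('pics/fit_side0.png')
cv2.imwrite('pics/fit0.png',cv2.resize(np.hstack([a,b]),(800,400)))
E
```

```text
0.1
top
[[-30.2437 -18.       0.4848   0.3098]
 [-30.1924 -21.       0.4848   0.3099]
 [-30.1227 -24.       0.4846   0.3101]
 [-30.07   -15.       0.4849   0.3097]
 [-29.9558 -27.       0.4845   0.3101]
 [-29.7129 -12.       0.485    0.3098]
 [-29.5088 -30.       0.4846   0.3102]]
side
[[-49.2555 -21.       0.4823   0.3135]
 [-49.2181 -24.       0.4823   0.3136]
 [-49.0087 -18.       0.4823   0.3133]
 [-48.8965 -27.       0.4824   0.3136]
 [-48.6553 -30.       0.4825   0.3136]
 [-48.5373 -15.       0.4824   0.3136]
 [-47.7641 -12.       0.4824   0.3135]]
```

View pics/fit0.png

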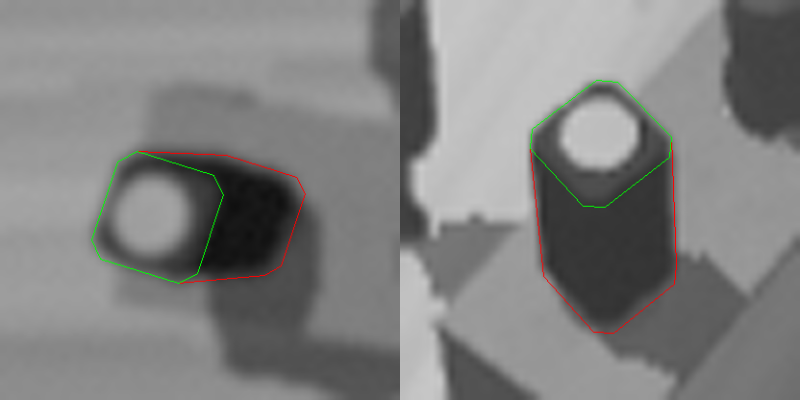

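Call:
apply_moves(
  motion=[
    [[3,3,4],5],
    [[6.5,6,8],10],
    [[10,9,11],15],
    [[14,12,13],20],
    [[17.5,15,13],25],
    [[21,18,13],30],
    [[25,21,13],35],
    [[28.5,24,13],40],
    [[32,27.5,13],45],
    [[35,31,13],50],
  ],
  hand=5.5,
)

```text
clock: 1.1
tool_pos: [0.4935, -0.3537, 0.3561]
orientation: [180.0, -0.0, 152.9]
force: [0.3, -0.3, -1.1]
opening: 0.055
```

Call:
apply_moves(
  motion=[
    [[0,5,0],2],
    [[0,10,0],4],
    [[0,15,0],6],
    [[0,20,0],6.8],
    [[0,25,0],6.8],
    [[0,30,0],6.8],
    [[0,35,0],6.8],
    [[0,40,0],6.8],
    [[0,45,0],6.8],
    [[0,50,0],6.8],
  ],
)

```text
clock: 2.1
tool_pos: [0.4915, 0.1466, 0.3566]
orientation: [180.0, 0.0, 159.5]
force: [0.9, -0.2, 0.1]
opening: 0.0547
```

Call:
apply_moves(
  motion=[
    [[-1,5,-1],0],
    [[-1.4,10,-2],0],
    [[-1.4,14,-3],0],
    [[-1.4,16,-5],0],
    [[-1.4,16,-9],0],
    [[-1.4,16,-9],0],
    [[-1.4,16,-9],0],
    [[-1.4,16,-9],0],
  ],
)

```text
clock: 2.9
tool_pos: [0.4792, 0.3047, 0.2688]
orientation: [179.9, 0.1, 159.5]
force: [0.4, -0.2, -0.4]
opening: 0.0551
```

Run:
```python
from h import *
o=ctrl.get_obs();print(o['tool_pos'],o['orientation'],o['joint_pos'].round(1),o['force'],o['moment'])
p,d=snap('top','top1');crop(p,150,310,190,290,5,'t1')
p,d=snap('side','side1');crop(p,230,390,190,330,5,'s1')
```

```text
[0.47920499 0.30468905 0.26875852] [1.79878271e+02 8.96072554e-02 1.59490864e+02] [ 52.2   8.9  -9.5   0.1 -71.4 -72.7] [ 0.38821424 -0.23688899 -0.42304119] [ 0.00419833  0.1431708  -0.05918658]
```

View pics/t1.png

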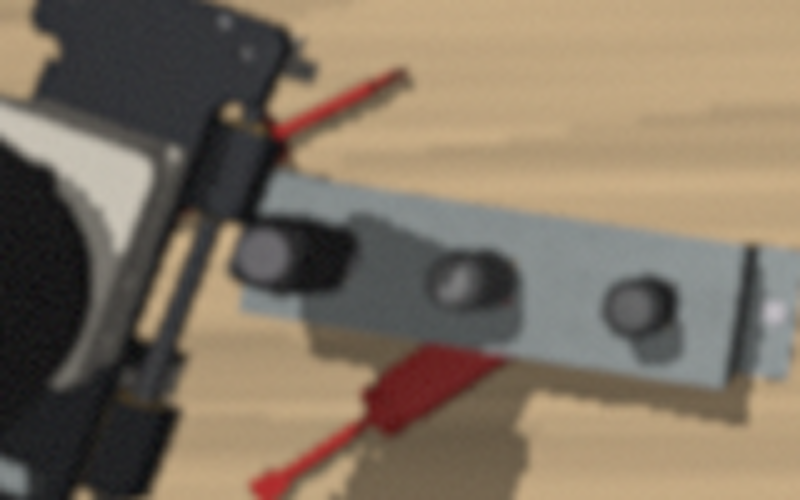

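View pics/s1.png

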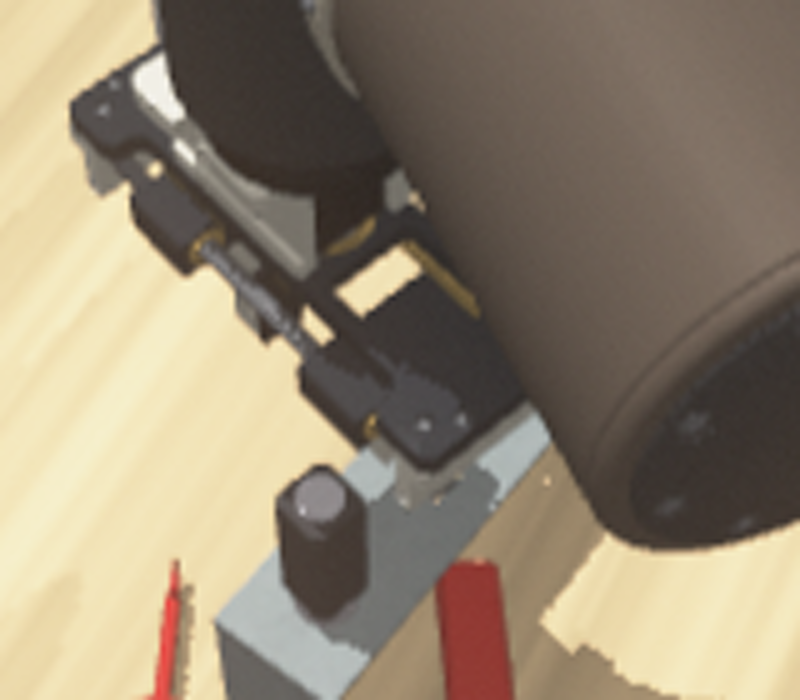

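Call:
apply_moves(
  motion=[
    [[0.44,0.7,0],0],
    [[0.44,0.7,0],0],
    [[0.44,0.7,0],0],
  ],
)

```text
clock: 3.3
tool_pos: [0.4829, 0.3118, 0.2668]
orientation: [180.0, 0.0, 159.5]
force: [0.1, 0.2, -0.7]
opening: 0.0547
```

Call:
apply_moves(
  motion=[
    [[0,0,-3],0],
    [[0,0,-6],0],
    [[0,0,-9],0],
    [[0,0,-11],0],
    [[0,0,-12.5],0],
    [[0,0,-13.8],0],
    [[0,0,-13.8],0],
    [[0,0,-13.8],0],
  ],
)

```text
clock: 4.1
tool_pos: [0.4829, 0.3118, 0.1289]
orientation: [180.0, 0.0, 159.5]
force: [0.0, 0.2, 0.1]
opening: 0.055
```

Run:
```python
from h import *
p,d=snap('side','side2');crop(p,230,390,190,330,5,'s2')
```

```text
(no output)
```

View pics/s2.png

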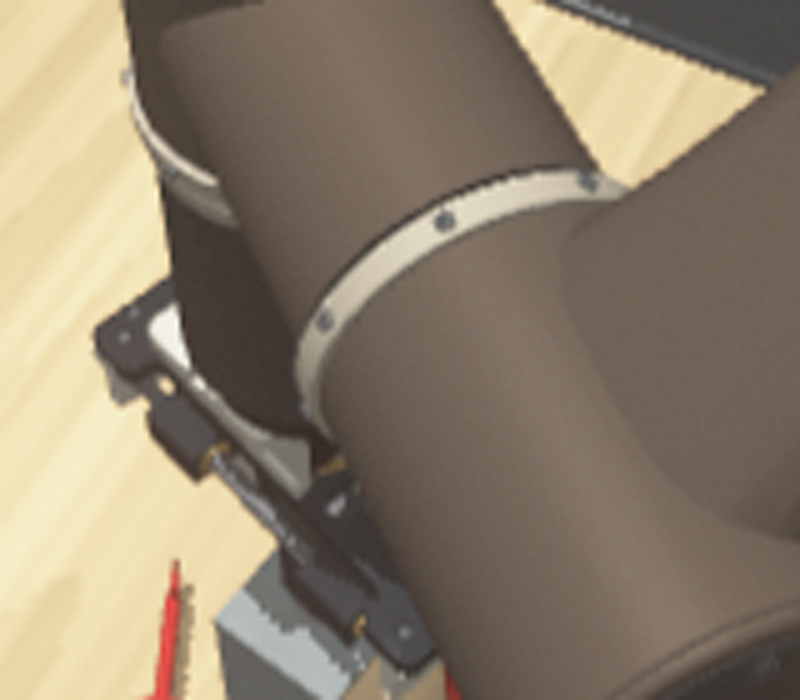

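Call:
apply_moves(
  motion=[
    [[0,0,0],0],
    [[0,0,0],0],
    [[0,0,0],0],
    [[0,0,0],0],
    [[0,0,0],0],
    [[0,0,0],0],
    [[0,0,0],0],
    [[0,0,0],0],
  ],
  hand=2,
)

```text
clock: 4.95
tool_pos: [0.4829, 0.3118, 0.129]
orientation: [180.0, 0.0, 159.5]
force: [0.0, -1.2, 5.0]
opening: 0.0298
```

Call:
apply_moves(
  motion=[
    [[0,0,1],0],
    [[0,0,3],0],
    [[0,0,5],0],
    [[0,0,8],0],
    [[0,0,11],0],
    [[0,0,14],0],
    [[0,0,17],0],
    [[0,0,20],0],
    [[0,0,22],0],
    [[0,0,22],0],
  ],
)

```text
clock: 5.95
tool_pos: [0.4833, 0.3121, 0.3519]
orientation: [179.8, 0.1, 159.5]
force: [0.3, 0.5, -1.1]
opening: 0.03
```

Run:
```python
from h import *
print(ctrl.get_obs()['moment'])
p,d=snap('side','side3');crop(p,200,390,130,300,4,'s3')
p,d=snap('top','top3');crop(p,150,310,190,290,5,'t3')
```

```text
[ 0.07269077  0.10194841 -0.00103117]
```

View pics/s3.png

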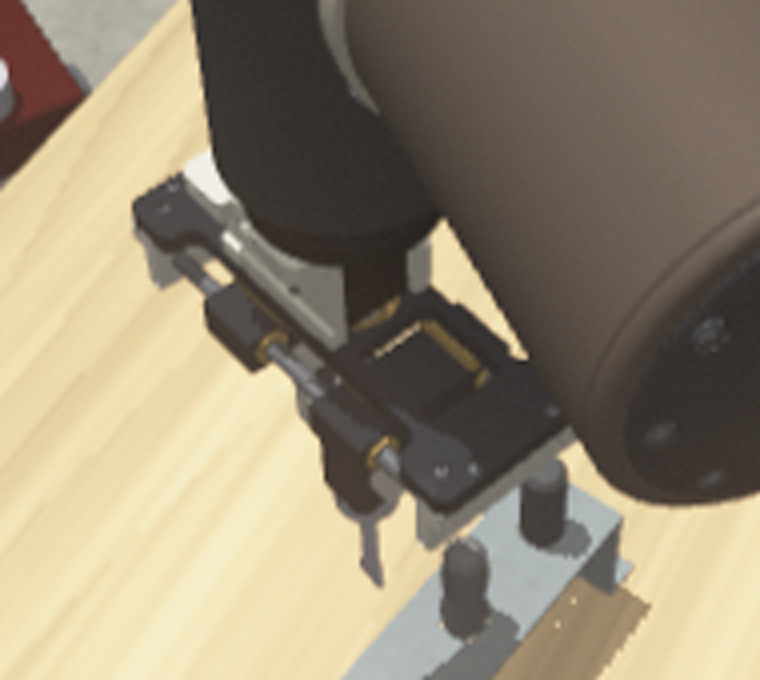

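View pics/t3.png

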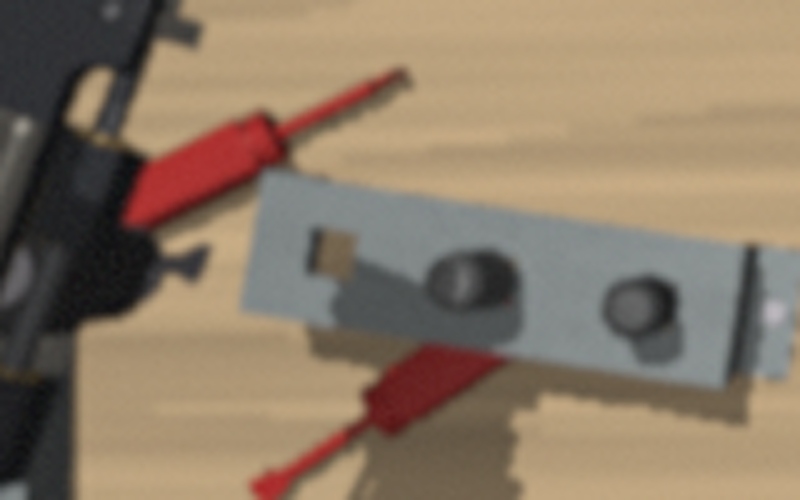

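Run:
```python
from h import *
p=np.load('pics/side3.npz')['p'];a=cv2.resize(p[250:285,275:305],None,fx=13,fy=13,interpolation=cv2.INTER_CUBIC)
p=np.load('pics/top3.npz')['p'];b=cv2.resize(p[230:255,170:200],None,fx=13,fy=13,interpolation=cv2.INTER_CUBIC)
b=cv2.copyMakeBorder(b,0,a.shape[0]-b.shape[0],0,0,0)
cv2.imwrite('pics/bl3.png',np.hstack([a,b]))
for n in('side','top'):
    X=np.array([.4833,.3121,.352+.019-.127]);t=np.deg2rad(-20.5)
    for dd in(0,np.pi/2):
        e=np.array([np.cos(t+dd),np.sin(t+dd),0])*.007
        print(n,dd,proj(n,np.array([X-e,X+e])))
```

```text
side 0 (array([294.74784665, 290.04066704]), array([276.08085937, 271.32173353]))
side 1.5707963267948966 (array([295.17543567, 289.57529567]), array([271.5636741 , 275.83578261]))
top 0 (array([188.96151949, 191.65230222]), array([245.42432018, 238.4218652 ]))
top 1.5707963267948966 (array([193.72805486, 186.89113404]), array([243.17165059, 240.67041248]))
```

View pics/bl3.png

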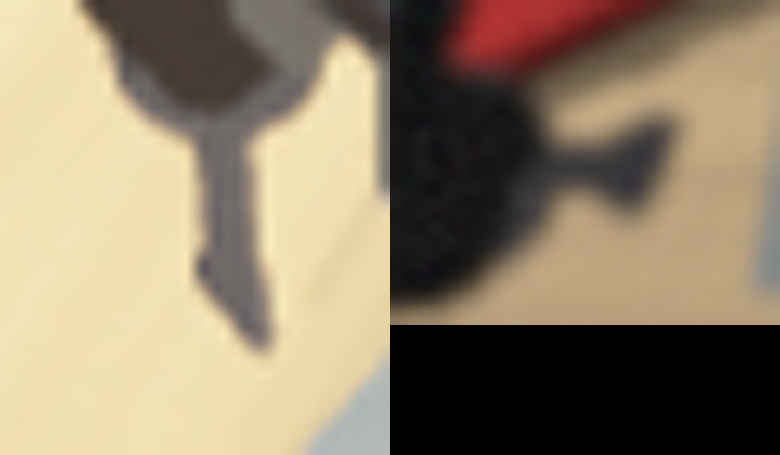

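Call:
apply_moves(
  motion=[
    [[0.5,-4,0],3],
    [[1,-8.5,0],7],
    [[1.5,-13,0],11],
    [[2,-17.5,0],15],
    [[2.5,-22,0],20],
    [[3,-26.5,0],25],
    [[3.5,-31,0],29],
    [[4,-35.5,0],33],
    [[4.8,-40,0],36],
    [[4.8,-42,0],36.5],
  ],
)

```text
clock: 7.05
tool_pos: [0.53, -0.1113, 0.3465]
orientation: [180.0, -0.2, -164.0]
force: [0.8, 0.9, -2.1]
opening: 0.0298
```

Call:
apply_moves(
  motion=[
    [[0.5,-3,0],0],
    [[0.9,-5.5,0],0],
    [[0.9,-7,0],0],
    [[0.9,-7,-2],0],
    [[0.9,-7,-3],0],
    [[0.9,-7,-3],0],
    [[0.9,-7,-3],0],
  ],
)

```text
clock: 7.75
tool_pos: [0.5396, -0.178, 0.3186]
orientation: [-180.0, -0.0, -163.9]
force: [-0.7, -0.1, -0.4]
opening: 0.0295
```

```bash
cat > tip.py <<'E'
from h import *
def look(tag,box_t=(405,475,180,240),box_s=(330,400,100,170)):
    o=ctrl.get_obs();print('t',o['clock'],'tcp',o['tool_pos'].round(4),o['orientation'].round(2),'F',o['force'].round(2),'M',o['moment'].round(3),'q6',o['joint_pos'][[0,5]].round(1))
    X=o['tool_pos']+[0,0,.0188-.127]; t=np.deg2rad(o['orientation'][2])
    e=np.array([np.cos(t),np.sin(t),0])*.007
    for n in('top','side'): print(n,'pred tip ends',np.round(proj(n,np.array([X-e,X,X+e])),1).tolist())
    p,_=snap('top','top'+tag);a=cv2.resize(p[box_t[2]:box_t[3],box_t[0]:box_t[1]],(400*(box_t[1]-box_t[0])//(box_t[3]-box_t[2]) if 0 else 400,int(400*(box_t[3]-box_t[2])/(box_t[1]-box_t[0]))),interpolation=cv2.INTER_CUBIC)
    p,_=snap('side','side'+tag);b=cv2.resize(p[box_s[2]:box_s[3],box_s[0]:box_s[1]],(400,int(400*(box_s[3]-box_s[2])/(box_s[1]-box_s[0]))),interpolation=cv2.INTER_CUBIC)
    H=max(len(a),len(b));f=lambda i:cv2.copyMakeBorder(i,0,H-len(i),0,0,0)
    cv2.imwrite('pics/l%s.png'%tag,np.hstack([f(a),f(b)]))
E
python3 -c "
from tip import *
look('4')"
```

```text
t 7.75 tcp [ 0.5396 -0.178   0.3186] [-1.8000e+02 -4.0000e-02 -1.6394e+02] F [-0.7  -0.15 -0.38] M [ 0.046  0.066 -0.033] q6 [ 1.5 14.6]
top pred tip ends [[443.0, 444.1, 445.2], [206.0, 209.4, 212.7]]
side pred tip ends [[363.2, 365.9, 368.5], [126.8, 127.2, 127.5]]
```

View pics/l4.png

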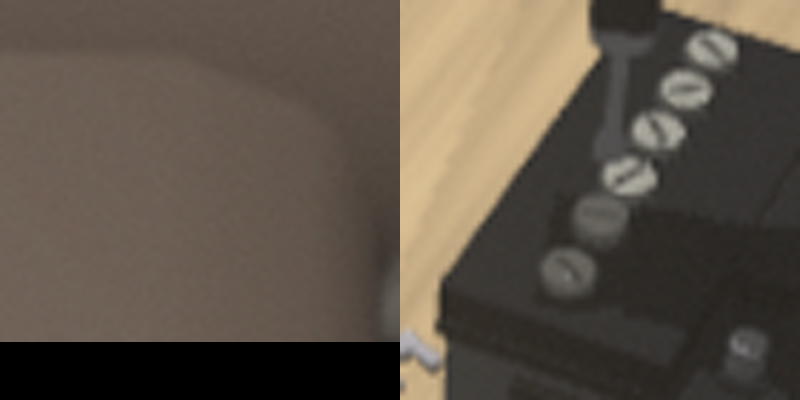

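Run:
```python
from h import *
def back(n,u,v,z):
    m=CAM[n];T=np.array(m['cam_to_world']);r=T[:3,:3]@[(u-m['cx'])/m['fx'],(v-m['cy'])/m['fy'],1]
    return T[:3,3]+r*(z-T[2,3])/r[2]
for z in(.1735,.1747,.176):
  print(z,back('top',440.4,209.1,z)[:2].round(4),back('side',365.1,137.5,z)[:2].round(4))
# refined plug centroid in side0, upsample; and slot darkness
p=np.load('pics/side0.npz')['p'];g=cv2.cvtColor(p,cv2.COLOR_BGR2GRAY)
G=cv2.resize(g[126:149,352:378],None,fx=20,fy=20,interpolation=cv2.INTER_CUBIC);cv2.imwrite('pics/s_plug.png',G)
p=np.load('pics/side4.npz')['p'];g=p[100:149,345:385];cv2.imwrite('pics/s4z.png',cv2.resize(g,None,fx=12,fy=12,interpolation=cv2.INTER_CUBIC))
```

```text
0.1735 [ 0.5428 -0.1817] [ 0.5386 -0.1791]
0.1747 [ 0.5427 -0.1813] [ 0.5382 -0.1778]
0.176 [ 0.5426 -0.181 ] [ 0.5377 -0.1764]
```

View pics/s_plug.png

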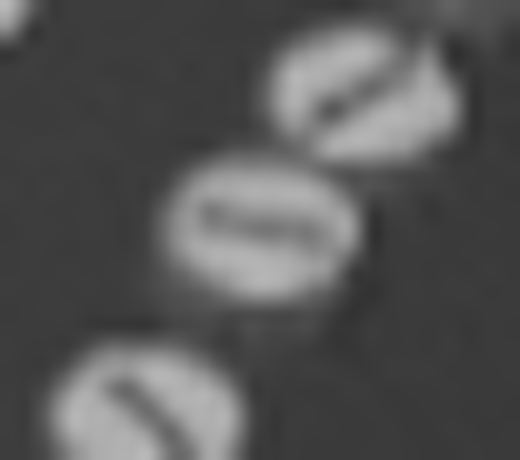

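View pics/s4z.png

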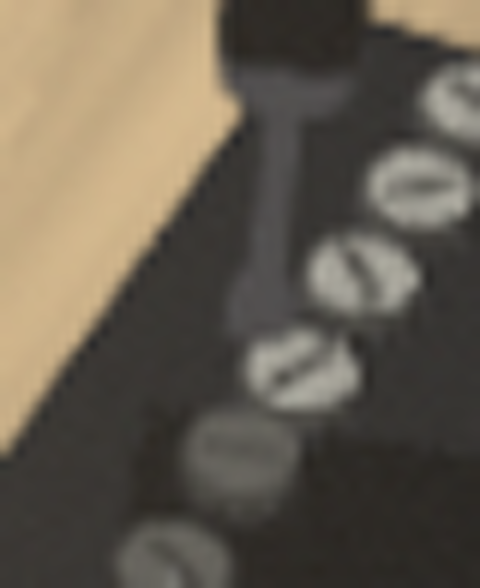

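Run:
```python
from h import *
def back(n,u,v,z):
    m=CAM[n];T=np.array(m['cam_to_world']);r=T[:3,:3]@[(u-m['cx'])/m['fx'],(v-m['cy'])/m['fy'],1]
    return T[:3,3]+r*(z-T[2,3])/r[2]
for z in(.1735,.1747,.176):
  print(z,back('top',440.4,209.1,z)[:2].round(4),back('side',364.65,136.7,z)[:2].round(4),back('side',364.1,136.5,z)[:2].round(4))
for th in (8,12,16,20,24):
    t=np.deg2rad(th);e=np.array([np.cos(t),np.sin(t),0])*.009;X=np.array([.541,-.18,.1747])
    r=[]
    for n in('top','side'):
        u,v=proj(n,np.array([X-e,X+e])); r.append(np.rad2deg(np.arctan2(v[1]-v[0],u[1]-u[0])).round(1))
    print(th,r)
# slot direction by weighted PCA of darkness in top and side
for n,(cu,cv),R in(('top',(440.4,209.1),3.6),('side',(364.65,136.7),None)):
    g=cv2.cvtColor(np.load('pics/%s0.npz'%n)['p'],cv2.COLOR_BGR2GRAY).astype(float)
    v,u=np.mgrid[0:400,0:640]; X=None
    m=CAM[n];T=np.array(m['cam_to_world'])
    r=np.stack([(u-m['cx'])/m['fx'],(v-m['cy'])/m['fy'],np.ones_like(u)],-1)@T[:3,:3].T
    P=T[:3,3]+r*((.1747-T[2,3])/r[...,2])[...,None]
    c=back(n,cu,cv,.1747)
    for it in range(4):
        k=np.hypot(P[...,0]-c[0],P[...,1]-c[1])<.0100
        q=P[k][:,:2];w=np.clip(np.percentile(g[k],70)-g[k],0,None)
        mu=(q*w[:,None]).sum(0)/w.sum();Cv=np.cov(q.T,aweights=w);ev,V=np.linalg.eigh(Cv);a=V[:,1]
    print(n,c[:2].round(4),'slot centroid',mu.round(4),'angle',np.rad2deg(np.arctan2(a[1],a[0]))%180,np.sqrt(ev)*1e3)
```

```text
0.1735 [ 0.5428 -0.1817] [ 0.541  -0.1814] [ 0.5426 -0.1814]
0.1747 [ 0.5427 -0.1813] [ 0.5406 -0.1801] [ 0.5422 -0.1802]
0.176 [ 0.5426 -0.181 ] [ 0.5401 -0.1788] [ 0.5417 -0.1788]
8 [np.float64(-100.5), np.float64(-166.6)]
12 [np.float64(-104.5), np.float64(-169.3)]
16 [np.float64(-108.4), np.float64(-172.0)]
20 [np.float64(-112.4), np.float64(-174.7)]
24 [np.float64(-116.3), np.float64(-177.4)]
top [ 0.5427 -0.1813] slot centroid [ 0.543  -0.1817] angle 13.412148034940884 [2.21011333 5.38141035]
side [ 0.5406 -0.1801] slot centroid [ 0.5402 -0.18  ] angle 12.934971694788572 [2.50187824 5.443572  ]
```

Call:
apply_moves(
  motion=[
    [[0.24,-0.26,-1],-1.5],
    [[0.24,-0.26,-2],-1.5],
    [[0.24,-0.26,-2.9],-1.5],
    [[0.24,-0.26,-2.9],-1.5],
    [[0.24,-0.26,-2.9],-1.5],
  ],
)

```text
clock: 8.35
tool_pos: [0.5419, -0.181, 0.2892]
orientation: [-180.0, -0.0, -165.5]
force: [-0.5, 0.7, -1.8]
opening: 0.0298
```

```bash
python3 -c "
from tip import *
look('5')
p=np.load('pics/side5.npz')['p'];cv2.imwrite('pics/s5z.png',cv2.resize(p[115:150,345:385],None,fx=16,fy=16,interpolation=cv2.INTER_CUBIC))"
```

```text
t 8.35 tcp [ 0.5419 -0.181   0.2892] [-1.8000e+02 -5.0000e-02 -1.6548e+02] F [-0.54  0.69 -1.79] M [0.    0.046 0.02 ] q6 [ 1.2 13.4]
top pred tip ends [[440.2, 441.2, 442.2], [206.0, 209.2, 212.5]]
side pred tip ends [[361.9, 364.5, 367.1], [134.2, 134.6, 135.0]]
```

View pics/s5z.png

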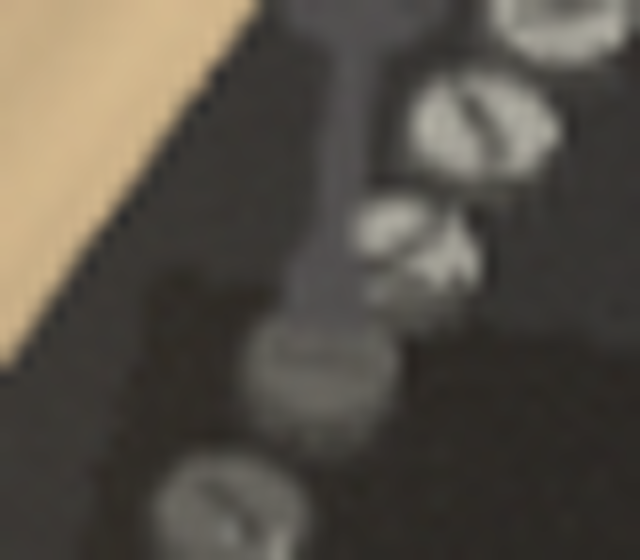

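Call:
apply_moves(
  motion=[
    [[0,0,-0.3],0],
    [[0,0,-0.6],0],
    [[0,0,-0.75],0],
    [[0,0,-0.75],0],
  ],
)

```text
clock: 8.85
tool_pos: [0.5419, -0.181, 0.2818]
orientation: [180.0, -0.0, -165.5]
force: [-0.0, -0.5, -2.0]
opening: 0.03
```

Call:
apply_moves(
  motion=[
    [[0,0,-0.1],0],
    [[0,0,-0.2],0],
    [[0,0,-0.2],0],
  ],
)

```text
clock: 9.15
tool_pos: [0.5421, -0.1811, 0.2801]
orientation: [-180.0, 0.0, -165.5]
force: [0.3, -1.3, -1.4]
opening: 0.0297
```

Call:
apply_moves(
  motion=[
    [[0,0,-0.1],0],
    [[0,0,-0.15],0],
    [[0,0,-0.15],0],
  ],
)

```text
clock: 9.45
tool_pos: [0.5422, -0.1811, 0.2787]
orientation: [-180.0, 0.0, -165.5]
force: [0.3, -0.5, -0.5]
opening: 0.0298
```

```bash
python3 -c "
from tip import *
look('6')
p=np.load('pics/side6.npz')['p'];cv2.imwrite('pics/s6z.png',cv2.resize(p[115:150,345:385],None,fx=16,fy=16,interpolation=cv2.INTER_CUBIC))"
```

```text
t 9.45 tcp [ 0.5422 -0.1811  0.2787] [-1.7998e+02  1.0000e-02 -1.6549e+02] F [ 0.34 -0.55 -0.52] M [-0.503 -0.044 -0.041] q6 [ 1.1 13.4]
top pred tip ends [[438.7, 439.7, 440.7], [206.3, 209.5, 212.8]]
side pred tip ends [[361.6, 364.1, 366.7], [137.1, 137.5, 137.9]]
```

View pics/s6z.png

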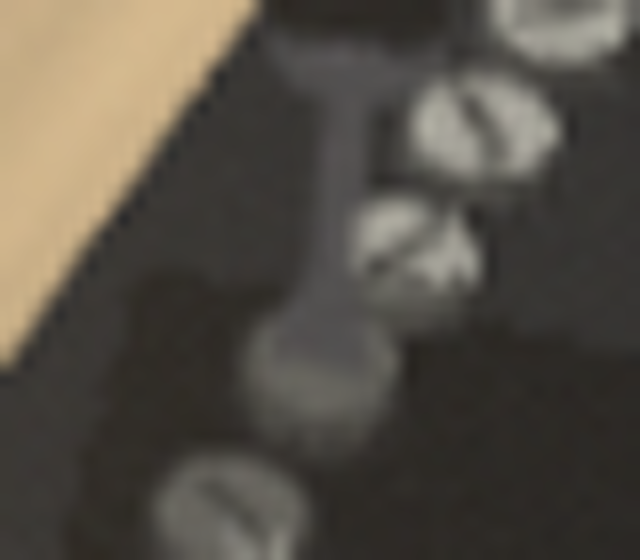

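Call:
apply_moves(
  motion=[
    [[0,-0.05,0],0],
    [[0,-0.05,-0.05],0],
    [[0,-0.05,-0.1],0],
    [[0,-0.05,-0.1],0],
  ],
)

```text
clock: 9.95
tool_pos: [0.5422, -0.1815, 0.2782]
orientation: [-180.0, 0.0, -165.5]
force: [-0.8, 1.4, 5.3]
opening: 0.0295
```

```bash
python3 -c "
from plant import ctrl
o=ctrl.get_obs();print(o['tool_pos'],o['force'],o['moment'])"
```

```text
[ 0.54223979 -0.18147195  0.27823136] [-0.75860605  1.39477857  5.2951705 ] [0.35038681 0.59350922 0.04743236]
```

Call:
apply_moves(
  motion=[
    [[0,0.02,0],0],
    [[0,0.02,0],-2],
    [[0,0.02,0],-5],
    [[0,0.02,0],-8],
    [[0,0.02,0],-8],
  ],
)

```text
clock: 10.45
tool_pos: [0.5424, -0.1814, 0.2782]
orientation: [-180.0, 0.1, -173.5]
force: [0.0, 0.2, 6.0]
opening: 0.0301
```

```bash
cat > o.py <<'E'
from plant import ctrl
o=ctrl.get_obs();print('tcp',o['tool_pos'].round(4),'yaw',o['orientation'][2].round(2),'F',o['force'].round(2),'M',o['moment'].round(3),'tau6',o['tau'][5].round(3),'op',round(o['opening'],4))
E
python3 o.py
```

```text
tcp [ 0.5424 -0.1814  0.2782] yaw -173.53 F [0.04 0.21 5.99] M [ 0.04   0.346 -0.027] tau6 -0.799 op 0.0301
```

Call:
apply_moves(
  motion=[
    [[0,0,0],-3],
    [[0,0,-0.02],-6],
    [[0,0,-0.05],-10],
    [[0,0,-0.05],-10],
  ],
)

```text
clock: 10.85
tool_pos: [0.5426, -0.1816, 0.2778]
orientation: [-180.0, 0.1, 176.5]
force: [-0.0, 0.2, 5.8]
opening: 0.0298
```

```bash
python3 o.py; python3 o.py
```

```text
tcp [ 0.5426 -0.1816  0.2778] yaw 176.46 F [-0.03  0.16  5.76] M [-0.121  0.265  0.049] tau6 -0.932 op 0.0298
tcp [ 0.5426 -0.1816  0.2778] yaw 176.46 F [-0.03  0.16  5.76] M [-0.121  0.265  0.049] tau6 -0.932 op 0.0298
```

Call:
apply_moves(
  motion=[
    [[0,0,-0.03],-4],
    [[0,0,-0.06],-8],
    [[0,0,-0.08],-12],
    [[0,0,-0.11],-16],
    [[0,0,-0.14],-20],
    [[0,0,-0.14],-20],
  ],
)

```text
clock: 11.45
tool_pos: [0.5427, -0.1817, 0.2764]
orientation: [-180.0, 0.1, 156.5]
force: [0.3, -0.1, 5.7]
opening: 0.03
```

```bash
python3 o.py
```

```text
tcp [ 0.5427 -0.1817  0.2764] yaw 156.46 F [ 0.25 -0.11  5.74] M [-0.448  0.064  0.095] tau6 -0.956 op 0.03
```

Call:
apply_moves(
  motion=[
    [[0,0,-0.03],-4],
    [[0,0,-0.06],-8],
    [[0,0,-0.08],-12],
    [[0,0,-0.11],-16],
    [[0,0,-0.11],-16],
  ],
)

```text
clock: 11.95
tool_pos: [0.5427, -0.1818, 0.2754]
orientation: [180.0, 0.1, 140.5]
force: [0.4, -1.2, 5.4]
opening: 0.0297
```

```bash
python3 o.py
```

```text
tcp [ 0.5427 -0.1818  0.2754] yaw 140.46 F [ 0.36 -1.19  5.41] M [-0.731 -0.142  0.03 ] tau6 -0.931 op 0.0297
```

Call:
apply_moves(
  motion=[
    [[0,-0.02,-0.02],-3],
    [[0,-0.03,-0.04],-6],
    [[0,-0.03,-0.06],-9],
    [[0,-0.03,-0.06],-9],
  ],
)

```text
clock: 12.35
tool_pos: [0.5428, -0.182, 0.2747]
orientation: [180.0, 0.1, 131.5]
force: [0.2, -1.4, 5.5]
opening: 0.0297
```

```bash
python3 o.py
```

```text
tcp [ 0.5428 -0.182   0.2747] yaw 131.5 F [ 0.16 -1.43  5.54] M [-0.594 -0.125  0.069] tau6 -0.736 op 0.0297
```

Call:
apply_moves(
  motion=[
    [[0,0,-0.02],-3],
    [[0,0,-0.04],-5],
    [[0,0,-0.04],-5],
  ],
)

```text
clock: 12.65
tool_pos: [0.5427, -0.1821, 0.2744]
orientation: [180.0, 0.1, 126.5]
force: [-0.3, -1.7, 5.3]
opening: 0.0298
```

```bash
python3 o.py
```

```text
tcp [ 0.5427 -0.1821  0.2744] yaw 126.53 F [-0.33 -1.7   5.26] M [-0.741 -0.079  0.059] tau6 -0.532 op 0.0298
```

Call:
apply_moves(
  motion=[
    [[0,0,-0.02],-3],
    [[0,0,-0.04],-5],
    [[0,0,-0.04],-5],
  ],
)

```text
clock: 12.95
tool_pos: [0.5427, -0.1822, 0.274]
orientation: [179.9, 0.1, 121.5]
force: [1.3, -2.1, 4.7]
opening: 0.0298
```

```bash
python3 o.py
```

```text
tcp [ 0.5427 -0.1822  0.274 ] yaw 121.53 F [ 1.31 -2.09  4.7 ] M [-0.748 -0.13   0.032] tau6 -0.532 op 0.0298
```

Call:
apply_moves(
  motion=[
    [[0,-0.02,-0.02],-2],
    [[0,-0.02,-0.03],-4],
    [[0,-0.02,-0.03],-4],
  ],
)

```text
clock: 13.25
tool_pos: [0.5427, -0.1823, 0.2737]
orientation: [179.9, 0.1, 117.5]
force: [1.1, -1.6, 4.9]
opening: 0.0296
```

```bash
python3 o.py
```

```text
tcp [ 0.5427 -0.1823  0.2737] yaw 117.53 F [ 1.09 -1.61  4.95] M [-0.537 -0.082  0.019] tau6 -0.511 op 0.0296
```

Call:
apply_moves(
  motion=[
    [[0,0,-0.015],-2],
    [[0,0,-0.03],-4],
    [[0,0,-0.03],-4],
  ],
)

```text
clock: 13.55
tool_pos: [0.5427, -0.1823, 0.2735]
orientation: [179.9, 0.1, 113.5]
force: [0.9, -1.8, 5.6]
opening: 0.0297
```

```bash
python3 o.py
```

```text
tcp [ 0.5427 -0.1823  0.2735] yaw 113.53 F [ 0.88 -1.75  5.55] M [-0.669 -0.094  0.102] tau6 -0.511 op 0.0297
```

Call:
apply_moves(
  motion=[
    [[0,0,-0.015],-2],
    [[0,0,-0.03],-4],
    [[0,0,-0.03],-4],
  ],
)

```text
clock: 13.85
tool_pos: [0.5427, -0.1823, 0.2732]
orientation: [179.9, 0.1, 109.5]
force: [-0.1, -2.3, 4.7]
opening: 0.0299
```

```bash
python3 o.py
```

```text
tcp [ 0.5427 -0.1823  0.2732] yaw 109.53 F [-0.12 -2.31  4.69] M [-0.75  -0.055  0.116] tau6 -0.513 op 0.0299
```

Call:
apply_moves(
  motion=[
    [[0,0,-0.01],-2],
    [[0,0,-0.02],-3],
    [[0,0,-0.02],-3],
  ],
)

```text
clock: 14.15
tool_pos: [0.5427, -0.1824, 0.2731]
orientation: [179.9, 0.1, 106.6]
force: [-0.2, -2.2, 6.8]
opening: 0.0299
```

```bash
python3 o.py
```

```text
tcp [ 0.5427 -0.1824  0.2731] yaw 106.57 F [-0.16 -2.18  6.79] M [-0.663  0.091  0.16 ] tau6 -0.4 op 0.0299
```

Call:
apply_moves(
  motion=[
    [[0,0,0],-1.5],
    [[0,0,0],-3],
    [[0,0,0],-3],
  ],
)

```text
clock: 14.45
tool_pos: [0.5427, -0.1824, 0.2731]
orientation: [179.9, 0.1, 103.6]
force: [0.6, -1.1, 6.6]
opening: 0.0297
```

```bash
python3 o.py
```

```text
tcp [ 0.5427 -0.1824  0.2731] yaw 103.57 F [ 0.63 -1.11  6.56] M [-0.7    0.043  0.191] tau6 -0.582 op 0.0297
```

Call:
apply_moves(
  motion=[
    [[0,0,0],-1],
    [[0,0,0],-2],
    [[0,0,0],-2],
  ],
)

```text
clock: 14.75
tool_pos: [0.5427, -0.1824, 0.2731]
orientation: [179.9, 0.1, 101.6]
force: [0.9, -1.6, 5.4]
opening: 0.0299
```

```bash
python3 o.py
```

```text
tcp [ 0.5427 -0.1824  0.2731] yaw 101.59 F [ 0.94 -1.63  5.39] M [-0.8    0.064  0.266] tau6 -0.514 op 0.0299
```

Call:
apply_moves(
  motion=[
    [[0,0,0],-1],
    [[0,0,0],-2],
    [[0,0,0],-2],
  ],
)

```text
clock: 15.05
tool_pos: [0.5427, -0.1824, 0.2731]
orientation: [179.9, 0.1, 99.6]
force: [-1.0, -2.4, 6.0]
opening: 0.0299
```

```bash
python3 o.py
```

```text
tcp [ 0.5427 -0.1824  0.2731] yaw 99.59 F [-0.98 -2.37  6.02] M [-0.81   0.086  0.247] tau6 -0.518 op 0.0299
```

Call:
apply_moves(
  motion=[
    [[0,0,0],-1.5],
    [[0,0,0],-3],
    [[0,0,0],-3],
  ],
)

```text
clock: 15.35
tool_pos: [0.5427, -0.1824, 0.2731]
orientation: [179.9, 0.1, 96.6]
force: [0.2, -1.0, 6.4]
opening: 0.0298
```

```bash
python3 o.py
```

```text
tcp [ 0.5427 -0.1824  0.2731] yaw 96.57 F [ 0.17 -1.03  6.42] M [-0.869 -0.018  0.377] tau6 -0.627 op 0.0298
```

Call:
apply_moves(
  motion=[
    [[0,0,0],0],
  ],
)

```text
clock: 15.45
tool_pos: [0.5427, -0.1825, 0.2732]
orientation: [179.9, 0.1, 96.6]
force: [-0.3, -1.3, 6.1]
opening: 0.0301
```

```bash
python3 o.py
```

```text
tcp [ 0.5427 -0.1825  0.2732] yaw 96.62 F [-0.26 -1.26  6.07] M [-0.845  0.084  0.307] tau6 -0.326 op 0.0301
```

Call:
apply_moves(
  motion=[
    [[0,0,0],0],
  ],
)

```text
clock: 15.55
tool_pos: [0.5427, -0.1824, 0.2731]
orientation: [179.9, 0.1, 96.6]
force: [0.2, -1.6, 6.5]
opening: 0.0298
```

```bash
python3 o.py
```

```text
tcp [ 0.5427 -0.1824  0.2731] yaw 96.62 F [ 0.2  -1.61  6.54] M [-0.906  0.081  0.283] tau6 -0.296 op 0.0298
```

Call:
apply_moves(
  motion=[
    [[0,0,0],-2],
    [[0,0,0],-4],
    [[0,0,0],-4],
  ],
)

```text
clock: 15.85
tool_pos: [0.5427, -0.1825, 0.2731]
orientation: [179.9, 0.1, 92.6]
force: [-0.4, -2.1, 6.3]
opening: 0.0301
```

```bash
python3 o.py
```

```text
tcp [ 0.5427 -0.1825  0.2731] yaw 92.56 F [-0.38 -2.11  6.34] M [-0.917  0.044  0.298] tau6 -0.735 op 0.0301
```

Call:
apply_moves(
  motion=[
    [[0,0,0],0],
  ],
)

```text
clock: 15.95
tool_pos: [0.5427, -0.1825, 0.2732]
orientation: [179.9, 0.1, 92.6]
force: [-0.6, -0.9, 6.7]
opening: 0.0297
```

```bash
python3 o.py
```

```text
tcp [ 0.5427 -0.1825  0.2732] yaw 92.62 F [-0.6  -0.87  6.74] M [-0.902  0.012  0.347] tau6 -0.334 op 0.0297
```

Call:
apply_moves(
  motion=[
    [[0,0,0],-1.5],
    [[0,0,0],-3],
    [[0,0,0],-3],
    [[0,0,0],-3],
  ],
)

```text
clock: 16.35
tool_pos: [0.5427, -0.1825, 0.2731]
orientation: [179.9, 0.1, 89.6]
force: [-0.0, -2.1, 6.0]
opening: 0.0301
```

```bash
python3 -c "
from tip import *
look('7')
p=np.load('pics/side7.npz')['p'];cv2.imwrite('pics/s7z.png',cv2.resize(p[100:150,345:390],None,fx=12,fy=12,interpolation=cv2.INTER_CUBIC))"
```

```text
t 16.35 tcp [ 0.5427 -0.1825  0.2731] [1.7989e+02 9.0000e-02 8.9620e+01] F [-0.03 -2.07  5.98] M [-0.949  0.063  0.281] q6 [  1.  -91.5]
top pred tip ends [[442.9, 439.6, 436.2], [209.4, 209.5, 209.5]]
side pred tip ends [[365.0, 364.0, 362.9], [137.1, 138.6, 140.2]]
```

View pics/s7z.png

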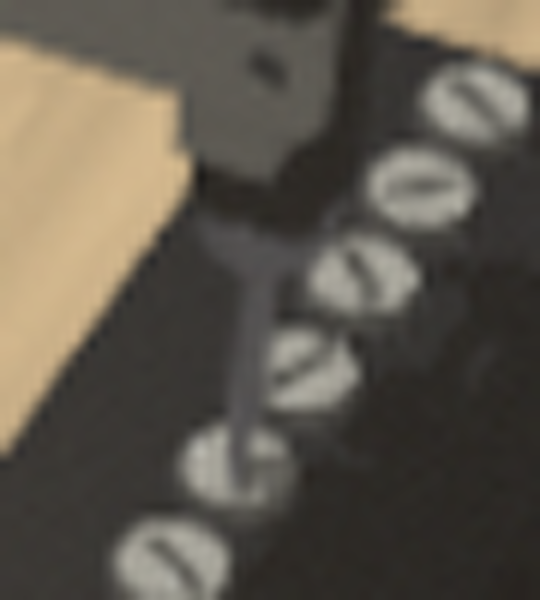

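Call:
apply_moves(
  motion=[
    [[0,0,0],2],
    [[0,0,0],4],
    [[0,0,0.3],4],
    [[0,0,1],4],
    [[0,0,2],4],
    [[0,0,4],4],
    [[0,0,6],4],
    [[0,0,8],4],
    [[0,0,8],4],
  ],
)

```text
clock: 17.35
tool_pos: [0.543, -0.182, 0.3557]
orientation: [179.7, 0.1, 93.5]
force: [-0.1, -0.8, -1.2]
opening: 0.0298
```

```bash
python3 -c "
from tip import *
look('8')
p=np.load('pics/side8.npz')['p'];cv2.imwrite('pics/s8z.png',cv2.resize(p[80:150,335:395],None,fx=8.5,fy=8.5,interpolation=cv2.INTER_CUBIC))"
```

```text
t 17.35 tcp [ 0.543  -0.182   0.3557] [1.7973e+02 6.0000e-02 9.3510e+01] F [-0.13 -0.76 -1.17] M [-0.008 -0.077 -0.042] q6 [  1.1 -87.6]
top pred tip ends [[456.0, 452.2, 448.5], [205.7, 206.0, 206.3]]
side pred tip ends [[367.5, 366.5, 365.6], [113.3, 114.9, 116.5]]
```

View pics/s8z.png

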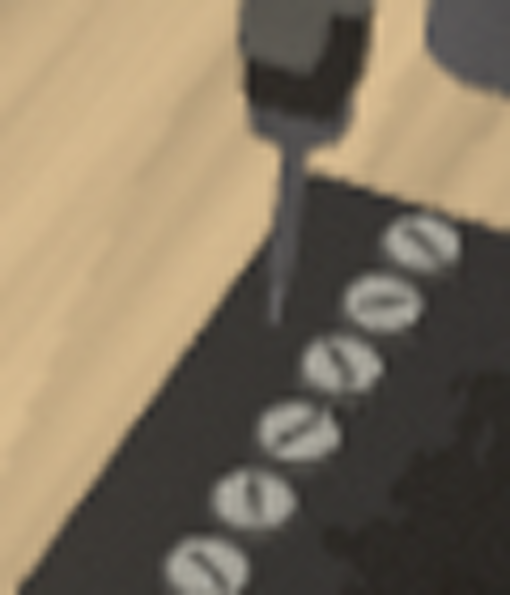

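Run:
```python
from h import *
p=np.load('pics/side8.npz')['p'];d=np.load('pics/side8.npz')['d']
g=cv2.cvtColor(p,cv2.COLOR_BGR2GRAY).astype(float);n='side'
v,u=np.mgrid[0:400,0:640];m=CAM[n];T=np.array(m['cam_to_world'])
r=np.stack([(u-m['cx'])/m['fx'],(v-m['cy'])/m['fy'],np.ones_like(u)],-1)@T[:3,:3].T
P=T[:3,3]+r*((.1705-T[2,3])/r[...,2])[...,None]
cu,cv_=335+254.5/8.5-.5,80+498.5/8.5-.5
iu,iv=int(round(cu)),int(round(cv_)); c=P[iv,iu]; print(cu,cv_,c)
for R in(.008,.0095):
    k=np.hypot(P[...,0]-c[0],P[...,1]-c[1])<R
    q=P[k][:,:2];w=np.clip(np.percentile(g[k],70)-g[k],0,None)
    ev,V=np.linalg.eigh(np.cov(q.T,aweights=w));a=V[:,1];print((q*w[:,None]).sum(0)/w.sum(),np.rad2deg(np.arctan2(a[1],a[0]))%180,np.sqrt(ev)*1e3)
C=cloud(n,d)
for (x,y) in((254,498),(207,569),(299,432),(341,364)):
    uu,vv=int(335+x/8.5),int(80+y/8.5);w=C[vv-3:vv+4,uu-4:uu+5];print(np.median(w[...,2]).round(4))
def edge(ang):
    X=np.array([.543,-.182,.3557+.0188-.127]);t=np.deg2rad(ang);e=np.array([np.cos(t),np.sin(t),0])*.007
    return np.round(proj('side',np.array([X-e,X+e])),1).tolist()
for a in(90,100,110,120):print(a,edge(a))
```

```text
364.44117647058823 138.14705882352942 [ 0.54155937 -0.17898011  0.1705    ]
[ 0.54122753 -0.18006778] 115.36860957301516 [1.62726344 4.66473304]
[ 0.54123366 -0.18016542] 119.34750563595546 [2.22643076 5.5283944 ]
0.1661
0.1661
0.1658
0.1674
90 [[367.6, 365.4], [113.3, 116.4]]
100 [[367.2, 365.9], [113.2, 116.5]]
110 [[366.7, 366.4], [113.1, 116.6]]
120 [[366.2, 366.8], [113.1, 116.6]]
```

Call:
apply_moves(
  motion=[
    [[-0.6,4,1.5],6],
    [[-1.2,8.5,3],12],
    [[-1.8,13,4.5],18],
    [[-2.4,17.5,6],24],
    [[-3,22,8],30],
    [[-3.6,26.5,10],36],
    [[-4.2,31,12],42],
    [[-4.8,35.5,14],48],
    [[-5.4,39.5,14.5],54],
    [[-5.7,42,14.5],60],
  ],
)

```text
clock: 18.45
tool_pos: [0.4842, 0.241, 0.4966]
orientation: [-180.0, -0.0, 153.9]
force: [0.9, -0.6, -2.4]
opening: 0.03
```

Call:
apply_moves(
  motion=[
    [[-0.2,4,0],3],
    [[-0.3,6.5,0],6],
    [[-0.3,7.4,0],6],
    [[-0.3,7.4,0],6],
    [[-0.3,7.4,0],6],
  ],
)

```text
clock: 18.95
tool_pos: [0.4821, 0.3116, 0.4966]
orientation: [-179.9, -0.0, 159.5]
force: [0.8, 0.2, -1.4]
opening: 0.0298
```

```bash
python3 -c "
from tip import *
look('9',(100,220,190,290),(220,340,150,270))"
```

```text
t 18.95 tcp [0.4821 0.3116 0.4966] [-1.7994e+02 -1.0000e-02  1.5946e+02] F [ 0.78  0.18 -1.42] M [0.013 0.086 0.019] q6 [ 52.4 -72.9]
top pred tip ends [[155.4, 153.7, 151.9], [239.6, 244.0, 248.4]]
side pred tip ends [[287.3, 290.0, 292.7], [227.0, 229.5, 232.0]]
```

View pics/l9.png

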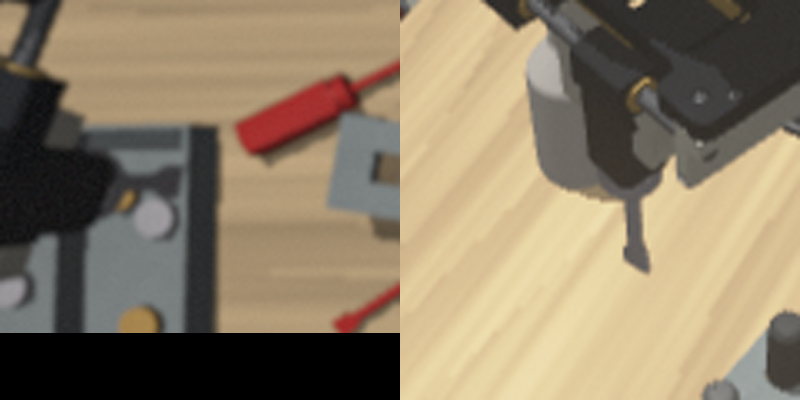

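Run:
```python
from h import *
p=np.load('pics/side9.npz')['p'];a=cv2.resize(p[205:237,278:304],None,fx=15,fy=15,interpolation=cv2.INTER_CUBIC)
p=np.load('pics/side3.npz')['p'];b=cv2.resize(p[250:282,278:304],None,fx=15,fy=15,interpolation=cv2.INTER_CUBIC)
cv2.imwrite('pics/cmp.png',np.hstack([a,b]))
def edge(X,ang):
    t=np.deg2rad(ang);e=np.array([np.cos(t),np.sin(t),0])*.007
    u,v=proj('side',np.array([X-e,X+e]));return np.round(np.r_[abs(u[1]-u[0]),(v[1]-v[0])*np.sign(u[1]-u[0]),np.rad2deg(np.arctan((v[1]-v[0])/(u[1]-u[0])))],1)
for s in(0,4,8,12,16,20,24): print(s,edge(np.array([.4821,.3116,.4966-.1082]),159.5+s),edge(np.array([.4833,.3121,.352-.1082]),159.5+s))
```

```text
0 [ 5.4  5.1 43.3] [ 4.7  4.8 45.3]
4 [ 5.8  4.8 39.2] [ 5.1  4.4 41.2]
8 [ 6.2  4.4 35.2] [ 5.4  4.1 37.1]
12 [ 6.6  4.  31.3] [ 5.8  3.8 33.1]
16 [ 7.   3.6 27.5] [ 6.1  3.4 29.2]
20 [ 7.3  3.2 23.9] [ 6.3  3.  25.4]
24 [ 7.5  2.8 20.3] [ 6.6  2.6 21.6]
```

View pics/cmp.png

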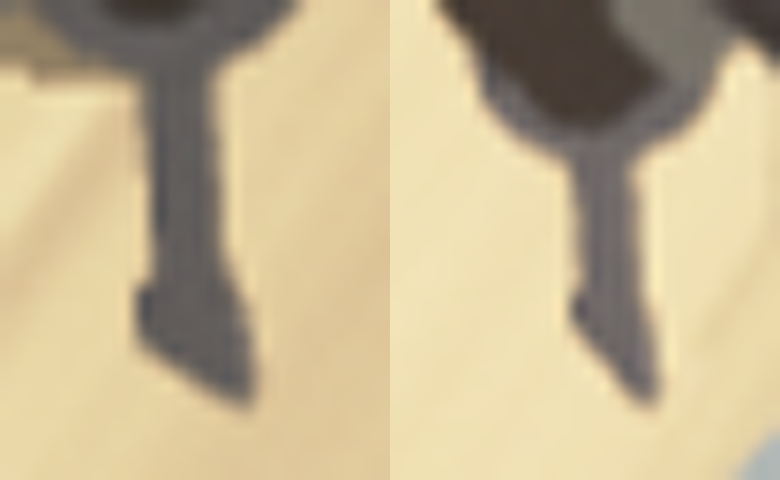

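Call:
apply_moves(
  motion=[
    [[0.05,0,-4],0],
    [[0.05,0,-8.5],0],
    [[0.05,0,-13],0],
    [[0.05,0,-17.5],0],
    [[0.05,0,-22],0],
    [[0.05,0,-25],0],
    [[0.05,0,-27],0],
    [[0.05,0,-27],0],
    [[0.05,0,-27],0],
  ],
)

```text
clock: 19.95
tool_pos: [0.4832, 0.3117, 0.2282]
orientation: [180.0, 0.0, 159.5]
force: [-0.3, 0.2, -1.1]
opening: 0.0301
```

```bash
python3 -c "
from tip import *
look('10',(150,270,190,290),(220,340,200,320))"
```

```text
t 19.95 tcp [0.4832 0.3117 0.2282] [1.7997e+02 4.0000e-02 1.5946e+02] F [-0.28  0.24 -1.07] M [ 0.023 -0.016  0.007] q6 [ 52.3 -72.9]
top pred tip ends [[212.9, 211.8, 210.7], [238.3, 241.3, 244.2]]
side pred tip ends [[292.6, 294.7, 296.8], [301.1, 303.4, 305.6]]
```

View pics/l10.png

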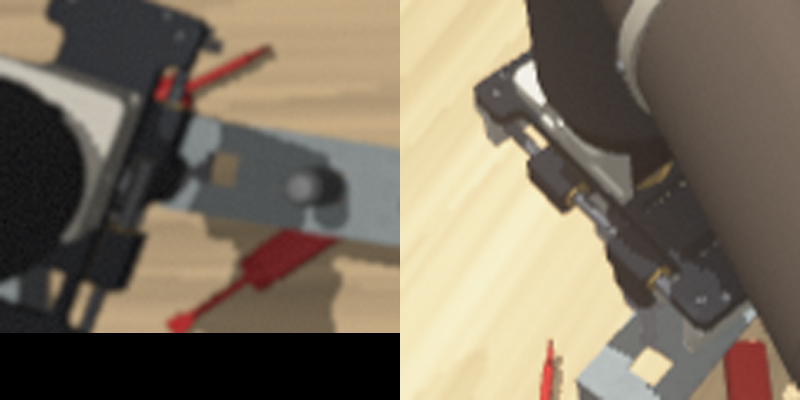

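Call:
apply_moves(
  motion=[
    [[0,0,-1],0],
    [[0,0,-2],0],
    [[0,0,-3],0],
    [[0,0,-4],0],
    [[0,0,-4],0],
  ],
)

```text
clock: 20.55
tool_pos: [0.4817, 0.3115, 0.1849]
orientation: [-179.8, -0.1, 159.5]
force: [1.0, -0.4, -1.0]
opening: 0.0297
```

Call:
apply_moves(
  motion=[
    [[0,0,-1.5],0],
    [[0,0,-3],0],
    [[0,0,-4.5],0],
    [[0,0,-5.4],0],
    [[0,0,-5.4],0],
  ],
)

```text
clock: 21.05
tool_pos: [0.4821, 0.3117, 0.1319]
orientation: [-179.9, -0.0, 159.5]
force: [-0.6, 0.1, -1.5]
opening: 0.0298
```

Call:
apply_moves(
  motion=[
    [[0.05,0,-0.15],0],
    [[0.05,0,-0.3],0],
    [[0.05,0,-0.3],0],
  ],
)

```text
clock: 21.35
tool_pos: [0.4833, 0.3124, 0.1305]
orientation: [180.0, 0.0, 159.5]
force: [-0.0, 0.7, -1.4]
opening: 0.03
```

Call:
apply_moves(
  motion=[
    [[0,0,-0.1],0],
    [[0,0,-0.1],0],
    [[0,0,-0.1],0],
  ],
)

```text
clock: 21.65
tool_pos: [0.4831, 0.3123, 0.1292]
orientation: [180.0, 0.0, 159.5]
force: [0.6, 0.1, -1.3]
opening: 0.0297
```

Call:
apply_moves(
  motion=[
    [[0,0,-0.05],0],
    [[0,0,-0.1],0],
    [[0,0,-0.1],0],
  ],
)

```text
clock: 21.95
tool_pos: [0.4832, 0.3123, 0.129]
orientation: [180.0, 0.0, 159.5]
force: [-2.8, -1.3, 6.2]
opening: 0.0299
```

Collar is on the rack (6–7 N contact, same height as at the grasp). Release slowly and retreat upward.

Call:
apply_moves(
  motion=[
    [[0,0,0],0],
    [[0,0,0],0],
    [[0,0,0],0],
    [[0,0,0],0],
    [[0,0,0],0],
    [[0,0,0],0],
  ],
  hand=5.5,
)

```text
clock: 22.55
tool_pos: [0.4831, 0.3122, 0.128]
orientation: [-180.0, -0.0, 159.5]
force: [-0.4, -1.0, -0.5]
opening: 0.0547
```

Call:
apply_moves(
  motion=[
    [[0,0,1],0],
    [[0,0,3],0],
    [[0,0,6],0],
    [[0,0,9],0],
    [[0,0,12],0],
    [[0,0,16],0],
    [[0,-3,20],0],
    [[0,-7,20],0],
    [[0,-11,20],0],
    [[0,-15,20],0],
  ],
)

```text
clock: 23.55
tool_pos: [0.4827, 0.1608, 0.3293]
orientation: [179.9, 0.1, 159.5]
force: [0.1, -0.6, 1.0]
opening: 0.0549
```

Call:
apply_moves(
  motion=[
    [[0,-4.5,0],0],
    [[0,-9,0],0],
    [[0,-13,0],0],
    [[0,-18,0],0],
    [[0,-22,0],0],
    [[0,-25,0],0],
    [[0,-25,0],0],
    [[0,-25,0],0],
  ],
)

```text
clock: 24.35
tool_pos: [0.4829, -0.0884, 0.3287]
orientation: [180.0, 0.0, 159.4]
force: [-0.6, 1.1, -0.3]
opening: 0.0549
```

Run:
```python
from h import *
p,_=snap('top','topF');q,_=snap('side','sideF')
cv2.imwrite('pics/F.png',np.vstack([cv2.resize(p,(480,300)),cv2.resize(q,(480,300))]))
import f2
f2.run('F',((.4848,.3098),(.4823,.3135)),.182,.108,np.arange(-45,45,5))
```

```text
top
[[-27.1414 -20.       0.4818   0.3112]
 [-27.0491 -25.       0.4817   0.3114]
 [-26.462  -15.       0.4821   0.3112]
 [-26.4326 -30.       0.4817   0.3117]
 [-25.4417 -35.       0.4818   0.3117]
 [-24.8947 -10.       0.4826   0.3112]
 [-24.3432 -40.       0.4821   0.3119]]
side
[[-46.0625 -20.       0.4807   0.3147]
 [-45.9777 -25.       0.4807   0.3148]
 [-45.9321 -30.       0.4808   0.3147]
 [-45.5365 -15.       0.4806   0.3145]
 [-44.7597 -35.       0.4807   0.315 ]
 [-44.0215 -10.       0.4808   0.3147]
 [-42.2744 -40.       0.481    0.3149]]
```

View pics/F.png

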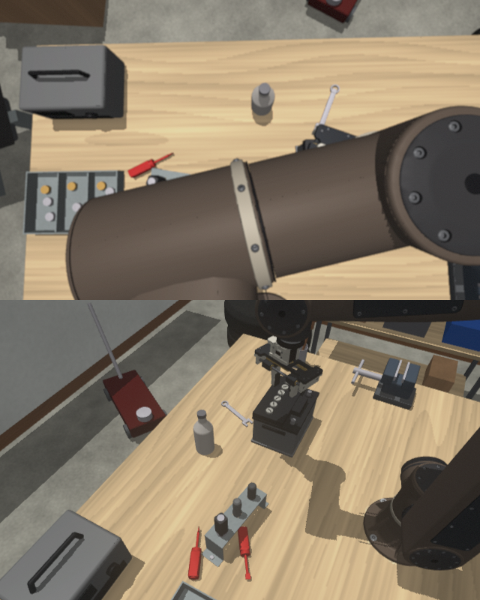

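```bash
python3 -c "
from plant import ctrl
print(ctrl.close_job())"
```

```text
the job is handed in; nothing more can be done
None
```

I screwed the loose plug home to what I judge is the first click and put the driver back in its own rack hole. The job was handed in at about 24 s. No verdict was reported.

**Plug:** The loose one was the second from the rack end. I turned it clockwise until the torque levelled off at about 0.3 N m. It sank about 5.1 mm, and its side-camera depth reading then matched its tight neighbours within a few tenths of a millimetre. I did not check its final height with the top camera, because the arm was in the way.

**Clutch:** Before putting the driver away I compared the blade with the handle in the side camera. That gave a slip of roughly 12–16°, inside the 4.6–20.6° that means one click. Other estimates disagreed: torque alone suggested 7–8°, while slot angle and sink gave up to about 23° with grip twist included. So the margin to a second click was not measured tightly.

**Driver:** It stands upright and released, about 2–3 mm from where it started by both cameras. The collar was felt touching the rack at the same height as when I picked it up.

**Bystanders:** The other two tools, the bottle and the wrench look unmoved in the last pictures. The two red look-alikes toppled on the bench without, as far as I could tell, being touched.

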